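Separator between two vial layers

ROBOT

A 6-joint arm with a two-finger parallel gripper is mounted at the origin on the work surface. World frame = base frame: x ahead of the robot, y to its left, z up, the work surface at z = 0. Lengths are in mm, angles in rad, forces in N, time in s.
With the tool pointing down it reaches from about 350 to 875 mm from the base axis. Payload 4.2 kg.
Tool frame: the origin (TCP) lies at the very end of the fingers, on their centre line; the grasp point (between the pads) lies arm.grip_point_offset behind it (arm.grip_point_offset is the distance from the TCP to the grasp point, in mm); z points along the fingers, y is the line along which they close (so a half turn about z gives the same grasp; the last joint's range is limited). The gripper opens to 85 mm and grips with 20 to 120 N. Pads are 22 mm wide; open, the fingers measure 114 mm over their backs; the gripper's body (76 mm by 85 mm) begins 54 mm behind the grasp point. The pads swing forward as they close: fully open they stand 13 mm farther back than shut.
Start: joints at [1.529, 0.385, 0.008, 0, -1.194, -0.259], TCP at [185.145, 596.926, 231.312] pointing down, gripper open.
Joint ranges: [-3.14, 3.14], [-1.21, 2.06], [-1.07, 1.41], [-3.16, 2.05], [-2.99, -0.16], [-3.1, 3.1]. Speed limits (rad/s): [2.79, 2.79, 3.14, 3.14, 3.14, 3.14].

INTERFACE

Orientations are given as a unit quaternion [x, y, z, w].
In Python, from bench import arm, cams, ticket gives the robot as it stands.
- The arm moves only by the tool servo_tool, never from a script. Its argument "commands" is a list that holds one entry, the list of rows, each a list of 7 numbers: the closure in counts, from 0 (fully open) to 255 (shut), then the shift along the tool's x, y, z in m, then the turn, a rotation vector about the tool's x, y, z in degrees. In form: [[[grip, x, y, z, ax, ay, az], ...]]. A call has 1 to 10 rows; each row shifts and turns the commanded pose from where the row before left it, along the tool's axes as they then stand; what a row does not reach is not made up. A row lasts 1/12 s, in which the tool goes at most 41.7 mm and 7.16 degrees, less where a joint would pass 70% of its speed; a pose out of reach is approached as far as the arm can. A call with a gripper value outside its range is refused whole. The fingers move at their own pace and stop on an object; the grip force is fixed at half the most. Time passes only in rows, so rows that do not move let the fingers close. It gives the time, the measured TCP pose, the force, the opening and the grip force at its end, in the units of the state.
- arm.read_state(): the state, without advancing time (a new reading comes with each control period).
- cams.get_image(name): name is "side" or "top" or "wrist"; returns a dict with "frame" (480x640x3 uint8, blue, green, red), "K" (3x3 intrinsics, pixels), "T" (4x4, takes a point from camera to world coordinates). Camera axes: x right, y up, looking along -z (the intrinsics and any distortion apply to the point x, -y, -z); pixel columns grow to the right and rows downward; lengths in mm; the calibration is good to about 2 mm. A picture is of the moment at which its call begins. There is no depth.
- ticket.job_done(): hands the job in; it is judged then, once.
The state is a dict: "clock": time; "joints": joint angles; "joint_vel": joint speeds; "joint_efforts": joint torques, N m; "position": TCP position; "ee_rot": TCP orientation; "contact_force": force on the tool from outside, world axes, zero at the start; "wrist_torque": the same for the moment, N m; "gripper_width": finger opening in mm; "grasp_force": force on a finger pad.
Only numpy, scipy, OpenCV 4.12 (cv2) and the standard library are available. Lean on these libraries where they do the work, as an engineer would, in place of code of your own. Each camera call takes 0.05 s, during which the arm holds its last target. There are 200 camera calls.

TASK

Pack the second layer of vials into the steel corner-post frame. Take the blue separator sheet out of the rack where it stands, lay it flat on the green mat and let go of it, then pick it up again by its two long edges and lay it flat between the posts on the red-capped carrier; finally set the green-capped carrier squarely on top of the sheet, between the posts. Set the things down in the frame rather than dropping them, keep the green carrier upright, let go, and leave everything else where it stands.

Things in the scene. Friction and masses are not known exactly. Their poses are not given: they have to be found in the camera images.
- blue_sheet: the stiff blue plastic separator sheet, 120 x 60 x 8 mm, 50 g. Origin at its very centre; x axis through its 8 mm thickness, y along its 120 mm length, z across its 60 mm width. It starts standing on a long edge (z up) in one of the two places of the rack, its centre 38 mm above the table. Both faces are alike: either may end up on top.
- orange_sheet: the spare stiff orange plastic separator sheet, 120 x 60 x 8 mm, 50 g. Origin at its very centre; x axis through its 8 mm thickness, y along its 120 mm length, z across its 60 mm width. It stands in the rack's other place; to be left alone.
- rack: fixed rack: white base 150 (x) x 130 (y) x 8 mm, origin under its centre. Two places, at x = -36 and +36 mm, each between steel tines (6 mm thick, tops 48 mm above the table) at y = -45 and +45 mm, with an 11 mm gap across x. A sheet stands in it with its top edge 68 mm above the table and lifts straight up; its middle, between the tines, is free to grasp from above.
- mat: fixed flat green mat, 180 (x) x 160 (y) mm, 3 mm thick, origin under its centre. The laying-down place.
- frame: fixed frame: base 96 (x) x 158 (y) mm, its top 8 mm above the table, L-shaped post at each corner; origin under centre. Posts' inner faces at x = +-34, y = +-65 mm (4 and 5 mm play), straight to 64 mm above the table, flared lips to 75 mm. The middle 90 mm of each long side is open for fingers. Stacked: red carrier's origin at z = 8 mm, sheet's centre at 44, green carrier's origin at 48.
- red_carrier: a white plastic vial carrier, a block 60 (x) x 120 (y) x 32 mm (z), 0.25 kg, with ten red caps sunk just below its flat rim; already lying in the frame as the first layer. Origin under its centre, z up.
- green_carrier: a white plastic vial carrier, a block 60 (x) x 120 (y) x 32 mm (z), 0.25 kg, with ten green caps sunk just below its flat rim; the second layer, starts on the table near the right of the bench, as does the yellow one, either one nearer. Origin under its centre, z up. Either way round will do.
- yellow_carrier: a white plastic vial carrier, a block 60 (x) x 120 (y) x 32 mm (z), 0.25 kg, with ten yellow caps sunk just below its flat rim; to be left alone. Origin under its centre, z up.
- bottle: white bottle, 64 mm across, 170 mm tall, at the back; to be left alone. Origin under its centre.
- jar: glass jar, 72 mm across, 90 mm tall, at the back; to be left alone. Origin under its centre.
- bowl: steel bowl, 120 mm across, 45 mm tall, at the back; to be left alone. Origin under its centre.
- scanner: hand scanner lying at the back left, about 155 x 50 x 30 mm, blue grip, grey head; to be left alone. Origin at its underside where grip and head meet; x points to the head.
Not all that is in view belongs to the job. Leave any brown or pink look-alike of the green_carrier alone.

How it is judged:
By the outcome, as a careful person would: the job done as asked, in the order asked, and still so for the second after the job is handed in, with the robot touching nothing.
It also fails if it takes over 72 s, if anything falls off the work surface, if the arm or the gripper's body presses on something with over 40 N, if the wrist force passes 120 N, or if a joint passes its speed limit or range.

## Working session

There is one attempt and no reset: what is moved stays moved. The work goes in short steps, Python scripts to look and compute and a tool call to move; the robot and the scene stay as the last step left them, time stands still between calls to the robot, and variables do not carry over. Pictures are saved under pics/ and viewed, at most 10 in all, crops included, and the job is handed in when it is done.

Besides the shell and the picture viewer there is one more tool, called as name([rows], argument=value, ...), one row to a line, values as JSON. servo_tool: Moves the arm, as the interface text tells. Its arguments: {"type":"object","properties":{"commands":{"type":"array","items":{"type":"array","items":{"type":"array","items":{"type":"number"}}}}},"required":["commands"]}

```bash
mkdir -p pics; ls
python3 - <<'E'
from bench import arm,cams
import cv2,numpy as np
s=arm.read_state(); print({k:np.round(v,3).tolist() for k,v in s.items()}, arm.grip_point_offset)
for n in ("top","side"):
    d=cams.get_image(n); cv2.imwrite(f"pics/{n}0.png",d["frame"]); print(n,np.round(d["K"],1).tolist(),np.round(d["T"],3).tolist(),[k for k in d])
E
```

```text
pics
{'clock': 0.0, 'joints': [1.529, 0.386, 0.007, -0.0, -1.194, -0.259], 'joint_vel': [0.0, -0.002, 0.001, 0.0, 0.001, -0.001], 'joint_efforts': [-0.0, -39.228, 18.84, 4.186, -0.005, -0.0], 'position': [185.014, 596.381, 230.233], 'ee_rot': [0.989, -0.15, -0.0, 0.001], 'contact_force': [0.208, 0.361, 0.234], 'wrist_torque': [0.016, 0.028, 0.033], 'grasp_force': 0.0, 'gripper_width': 85.425} 18.700000000000003
top [[497.0, 0.0, 325.5], [0.0, 497.0, 238.3], [0.0, 0.0, 1.0]] [[-0.052, 0.977, -0.209, 325.161], [-0.999, -0.05, 0.011, 15.244], [0.0, 0.209, 0.978, 1003.263], [0.0, 0.0, 0.0, 1.0]] ['frame', 'K', 'T']
side [[589.8, 0.0, 320.3], [0.0, 589.8, 242.7], [0.0, 0.0, 1.0]] [[0.773, 0.418, -0.478, -85.554], [-0.634, 0.516, -0.576, -743.132], [0.006, 0.748, 0.664, 919.025], [0.0, 0.0, 0.0, 1.0]] ['frame', 'K', 'T']
```

View pics/top0.png

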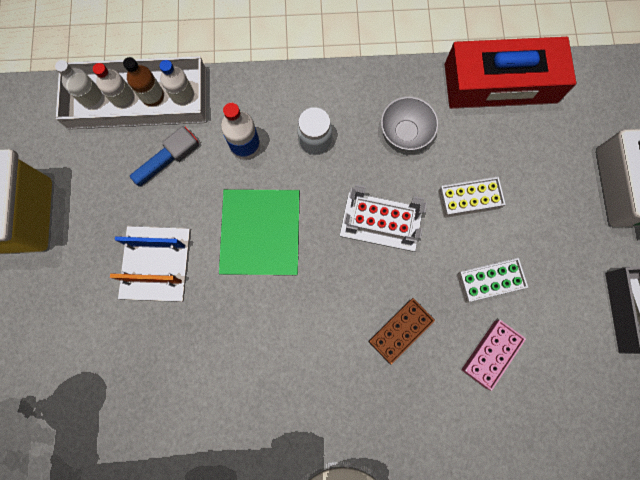

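View pics/side0.png

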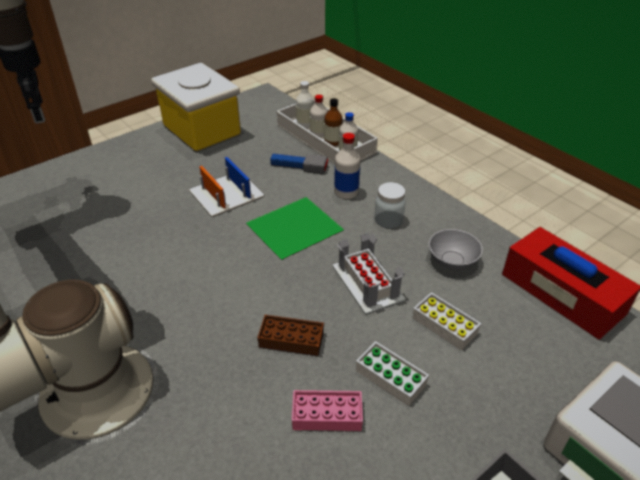

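Top view. For the blue sheet, the candidates are the blue sheet in the rack (150,241), the scanner grip (152,167), the bottle label (240,143), the toolbox handle (517,59) and the orange sheet (148,278); I choose (150,241). For the green carrier, they are green (492,280), yellow (472,196), brown (401,331), pink (494,354) and the red one in the frame (382,220); I choose (492,280). The mat is at (260,232).

```bash
cat > lib.py <<'E'
import cv2,numpy as np
from bench import arm,cams
from scipy.spatial.transform import Rotation as R
def ray(d,uv,z):
    uv=np.atleast_2d(uv).astype(float); K,T=d["K"],d["T"]
    c=np.c_[(uv[:,0]-K[0,2])/K[0,0],-(uv[:,1]-K[1,2])/K[1,1],-np.ones(len(uv))]
    w=c@T[:3,:3].T; o=T[:3,3]
    return o+w*((z-o[2])/w[:,2])[:,None]
def proj(d,p):
    c=(np.atleast_2d(p)-d["T"][:3,3])@d["T"][:3,:3]
    return np.c_[d["K"][0,2]-d["K"][0,0]*c[:,0]/c[:,2], d["K"][1,2]+d["K"][1,1]*c[:,1]/c[:,2]]
RNG=dict(blue=((100,120,60),(125,255,255)),orange=((8,150,100),(16,255,255)),green=((50,120,40),(75,255,255)),
 red=((0,150,90),(5,255,255)),yellow=((24,130,100),(32,255,255)),white=((0,0,190),(179,40,255)))
def mask(d,c,roi=None):
    m=cv2.inRange(cv2.cvtColor(d["frame"],cv2.COLOR_BGR2HSV),*map(np.array,RNG[c]))
    if roi:
        k=np.zeros_like(m);x0,x1,y0,y1=roi;k[y0:y1,x0:x1]=255;m&=k
    return m
def pts(m): return np.argwhere(m)[:,::-1]
def rect(d,m,z,big=True):
    """minAreaRect in world mm on plane z of the largest contour (or all pixels)"""
    p=max(cv2.findContours(m,0,1)[0],key=cv2.contourArea)[:,0] if big else pts(m)
    w=ray(d,p,z)[:,:2].astype(np.float32)
    (c,s,a)=cv2.minAreaRect(w)
    if s[0]<s[1]: s,a=s[::-1],a+90   # angle of the long side
    return np.round([*c,*s,(a+90)%180-90],1)
E
python3 - <<'E'
from lib import *
d=cams.get_image("top")
print("mat",rect(d,mask(d,"green",(200,310,170,290)),3))
print("blue z68",rect(d,mask(d,"blue",(105,195,228,255)),68))
print("orange z68",rect(d,mask(d,"orange",(105,195,262,292)),68))
m=mask(d,"white",(100,200,215,310)); print("rack",rect(d,m,8,False), m.sum()//255)
m=mask(d,"white",(330,432,180,255)); print("frame",rect(d,m,8,False), m.sum()//255)
print("red",rect(d,mask(d,"red",(345,420,190,240)),39,False))
print("green caps",rect(d,mask(d,"green",(450,535,250,305)),31,False))
m=mask(d,"white",(450,535,250,305)); print("green rim",rect(d,m,32))
m=mask(d,"white",(430,515,170,222)); print("yellow rim",rect(d,m,32))
f=d["frame"]
A=cv2.resize(f[215:310,100:200],(400,380),interpolation=cv2.INTER_CUBIC)
B=cv2.resize(f[180:275,335:435],(400,380),interpolation=cv2.INTER_CUBIC)
cv2.imwrite("pics/crop1.png",np.hstack([A,B]))
E
```

```text
mat [560.8 139.7 177.8 160.   -3. ]
blue z68 [538.2 350.4 118.6  13.3  85.5]
orange z68 [469.  357.2 118.3   8.6  85.7]
rack [505.  353.8 149.  128.8  -5.1] 3387
frame [ 568.3 -112.7  156.5   94.5   75.2] 1789
red [ 569.1 -112.1  104.9   41.6   74.7]
green caps [ 433.5 -321.3  106.6   40.   -79.7]
green rim [ 434.  -322.1  119.7   59.9  -79.7]
yellow rim [ 607.6 -300.5  119.6   59.6  -83.6]
```

View pics/crop1.png

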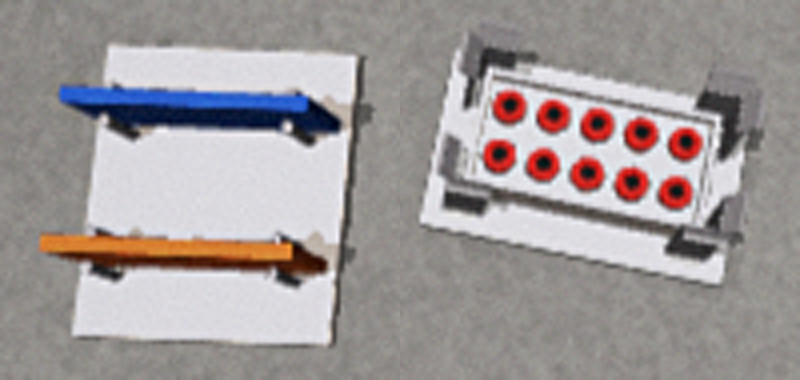

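The crop confirms the choice. In the left half, the blue sheet (top edge at crop ~185,100) stands in the rack's upper place, with the orange one in the lower (~165,250). In the right half, the red carrier (~595,150) lies in the frame between the posts. Next I plan the approach.

```bash
cat >> lib.py <<'E'
def down(yaw): # tool x at yaw deg, z down; fingers close along yaw-90
    a=np.radians(yaw);return np.array([[np.cos(a),np.sin(a),0],[np.sin(a),-np.cos(a),0],[0,0,-1]])
def plan(p,Rg,n,start=None):
    """equal rows that compose to the goal pose; returns the goal as new start"""
    if start is None:
        s=arm.read_state(); start=(np.array(s["position"]),R.from_quat(s["ee_rot"]).as_matrix())
    p0,R0=start; w=R.from_matrix(R0.T@Rg).as_rotvec(); Rk=[R.from_rotvec(w*k/n).as_matrix() for k in range(n)]
    v=np.linalg.solve(sum(Rk),R0.T@(np.array(p)-p0))
    mid=p0+R0@sum(Rk[:n//2]+[np.zeros((3,3))])@v
    print(n,"rows",np.round(v/1000,4).tolist(),np.round(np.degrees(w)/n,2).tolist(),"| mm/row",round(np.linalg.norm(v),1),"mid",mid.round())
    return np.array(p,float),Rg
def st():
    s=arm.read_state();print(round(s["clock"],2),np.round(s["position"],1),"zdir",np.round(R.from_quat(s["ee_rot"]).as_matrix()[:,2],3),"xyaw",np.round(np.degrees(np.arctan2(*R.from_quat(s["ee_rot"]).as_matrix()[[1,0],0])),2),"j",np.round(s["joints"],2),"F",np.round(s["contact_force"],1),"w",round(s["gripper_width"],1),round(s["grasp_force"],1))
E
python3 - <<'E'
from lib import *
a=plan([541,350.6,130],down(-95.1),12)
E
```

```text
12 rows [0.037, -0.0122, 0.0084] [0.01, -0.01, 6.49] | mm/row 39.9 mid [406. 536. 180.]
```

servo_tool([
  [[120,0.037,-0.0122,0.0084,0,0,6.49],[120,0.037,-0.0122,0.0084,0,0,6.49],[120,0.037,-0.0122,0.0084,0,0,6.49],[120,0.037,-0.0122,0.0084,0,0,6.49],[120,0.037,-0.0122,0.0084,0,0,6.49],[120,0.037,-0.0122,0.0084,0,0,6.49],[120,0.037,-0.0122,0.0084,0,0,6.49],[120,0.037,-0.0122,0.0084,0,0,6.49],[120,0.037,-0.0122,0.0084,0,0,6.49],[120,0.037,-0.0122,0.0084,0,0,6.49]],
])

```text
clock: 0.98
position: [512.1, 421.1, 146.1]
ee_rot: [0.752, -0.659, 0.0, 0.0]
contact_force: [0.3, 0.6, 0.6]
gripper_width: 45.1
grasp_force: 0.0
```

servo_tool([
  [[120,0.037,-0.0122,0.0084,0,0,6.49],[120,0.037,-0.0122,0.0084,0,0,6.49],[120,0,0,0,0,0,0],[120,0,0,0,0,0,0]],
])

```text
clock: 1.32
position: [541.4, 348.2, 129.6]
ee_rot: [-0.674, 0.739, -0.0, -0.001]
contact_force: [0.7, -0.3, -0.8]
gripper_width: 45.3
grasp_force: 0.0
```

Run:
```python
from lib import *
st(); d=cams.get_image("wrist"); cv2.imwrite("pics/w1.png",d["frame"])
m=mask(d,"blue"); print(m.sum()//255, rect(d,m,68))
plan([541,350.6,130],down(-95.1),1)
print(np.round(d["T"],2).tolist(),proj(d,[[541,350.6,68]]))
```

```text
1.32 [541.4 348.2 129.6] zdir [-0.002 -0.002 -1.   ] xyaw -95.31 j [ 0.82  0.5  -0.08 -0.   -1.   -0.92] F [ 0.7 -0.3 -0.8] w 45.3 0.0
8092 [676.3 345.1  79.   23.8 -50.5]
1 rows [-0.0007, 0.0003, 0.0002] [0.02, -0.03, -0.08] | mm/row 0.8 mid [541. 350. 130.]
[[-1.0, -0.09, -0.02, 534.94], [0.09, -0.96, -0.26, 282.26], [0.0, -0.26, 0.97, 272.63], [0.0, 0.0, 0.0, 1.0]] [[317.6525808  265.82812158]]
```

View pics/w1.png

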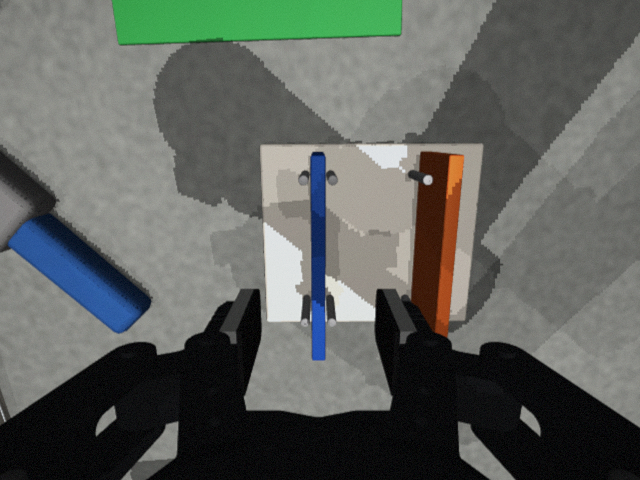

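The wrist view shows the blue sheet upright at col ~318, rows 152–360, midway between the fingers. The orange sheet is to the right (col ~440) and outside the finger path.

Run:
```python
from lib import *
st(); d=cams.get_image("wrist")
m=mask(d,"blue",(285,350,100,400)); print(rect(d,m,68))
plan([541,350.6,40],down(-95.1),4)
```

```text
1.37 [541.3 349.9 130.2] zdir [-0. -0. -1.] xyaw -95.18 j [ 0.82  0.5  -0.07  0.   -1.   -0.91] F [-1.   0.8  0.4] w 45.2 0.0
[541.  349.5 119.9   7.6  85.1]
4 rows [0.0001, 0.0, 0.0226] [-0.0, 0.0, 0.0] | mm/row 22.6 mid [541. 351.  85.]
```

servo_tool([
  [[120,0,0,0.0225,0,0,0],[120,0,0,0.0225,0,0,0],[120,0,0,0.0225,0,0,0],[120,0,0,0.0225,0,0,0],[120,0,0,0,0,0,0],[255,0,0,0,0,0,0],[255,0,0,0,0,0,0],[255,0,0,0,0,0,0],[255,0,0,0,0,0,0],[255,0,0,0,0,0,0]],
])

```text
clock: 2.25
position: [541.8, 352.1, 42.7]
ee_rot: [-0.675, 0.738, 0.0, 0.002]
contact_force: [-1.1, 2.2, 4.6]
gripper_width: 7.1
grasp_force: 62.1
```

servo_tool([
  [[255,0,0,0,0,0,0],[255,0,0,0,0,0,0]],
])

```text
clock: 2.42
position: [541.8, 352.1, 42.7]
ee_rot: [-0.675, 0.738, 0.0, 0.002]
contact_force: [-2.0, 2.5, 6.6]
gripper_width: 6.9
grasp_force: 62.3
```

servo_tool([
  [[255,0,0,-0.01,0,0,0],[255,0,0,-0.02,0,0,0],[255,0,0,-0.02,0,0,0],[255,0,0,-0.02,0,0,0],[255,0,0,-0.02,0,0,0],[255,0,0,-0.02,0,0,0],[255,0,0,-0.02,0,0,0]],
])

```text
clock: 3.0
position: [540.5, 350.1, 171.8]
ee_rot: [-0.675, 0.738, 0.0, -0.0]
contact_force: [-0.8, 0.1, -0.6]
gripper_width: 6.9
grasp_force: 61.3
```

Run:
```python
from lib import *
st(); d=cams.get_image("top"); cv2.imwrite("pics/t2.png",d["frame"][130:350,60:380])
a=plan([575,141,190],down(-90)@R.from_rotvec([-np.pi/3,0,0]).as_matrix(),10)
```

```text
3.0 [540.5 350.1 171.8] zdir [-0.001 -0.    -1.   ] xyaw -95.14 j [ 0.83  0.46 -0.03 -0.   -1.09 -0.92] F [-0.8  0.1 -0.6] w 6.9 61.3
10 rows [0.0209, -0.0034, -0.0031] [-6.03, 0.29, -0.45] | mm/row 21.4 mid [555. 246. 189.]
```

servo_tool([
  [[255,0.0209,-0.0034,-0.0031,-6.03,0.29,-0.45],[255,0.0209,-0.0034,-0.0031,-6.03,0.29,-0.45],[255,0.0209,-0.0034,-0.0031,-6.03,0.29,-0.45],[255,0.0209,-0.0034,-0.0031,-6.03,0.29,-0.45],[255,0.0209,-0.0034,-0.0031,-6.03,0.29,-0.45],[255,0.0209,-0.0034,-0.0031,-6.03,0.29,-0.45],[255,0.0209,-0.0034,-0.0031,-6.03,0.29,-0.45],[255,0.0209,-0.0034,-0.0031,-6.03,0.29,-0.45],[255,0.0209,-0.0034,-0.0031,-6.03,0.29,-0.45],[255,0.0209,-0.0034,-0.0031,-6.03,0.29,-0.45]],
])

```text
clock: 3.88
position: [573.5, 138.7, 184.5]
ee_rot: [-0.61, 0.611, 0.356, -0.357]
contact_force: [-0.5, 0.5, -1.3]
gripper_width: 6.8
grasp_force: 61.4
```

Run:
```python
from lib import *
st(); d=cams.get_image("side"); cv2.imwrite("pics/s2.png",d["frame"])
G=down(-90)@R.from_rotvec([-np.pi/3,0,0]).as_matrix()
a=plan([561,141,60],G,8)
a=plan([561,141,26],G,4,a)
```

```text
3.88 [573.5 138.7 184.5] zdir [-0.871 -0.001 -0.491] xyaw -90.03 j [ 0.34  0.91  0.62 -0.39 -2.27 -0.44] F [-0.5  0.5 -1.3] w 6.8 61.4
8 rows [-0.0009, -0.0121, 0.0086] [0.18, 0.01, -0.07] | mm/row 14.9 mid [567. 138. 119.]
4 rows [0.0, -0.0074, 0.0043] [0.0, 0.0, 0.0] | mm/row 8.5 mid [561. 141.  43.]
```

View pics/s2.png

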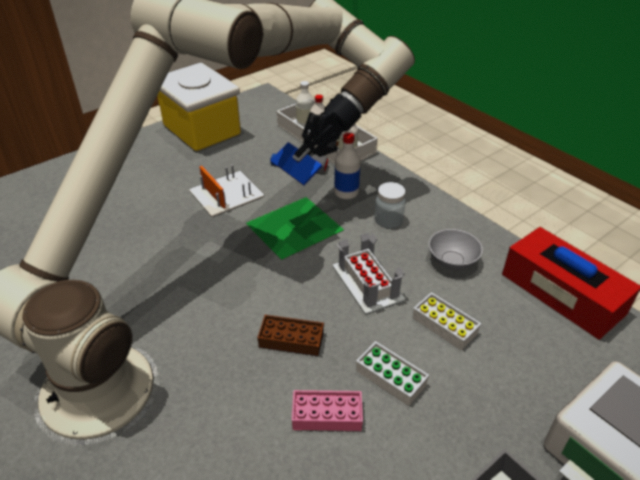

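The side view shows the blue sheet tilted flat-ish (298,163), but the gripper is heading for the space beside the bottle (347,165). I check the bottle and jar positions and choose a clear approach direction.

Run:
```python
from lib import *
d=cams.get_image("top"); d0=d
print("bottle",ray(d,[[231,108]],170).round(),"jar",ray(d,[[314,120]],90).round())
ps=arm.read_state(); 
for phi,yaw in ((38,-25),):
    ph=np.radians(phi); a=np.radians(yaw)
    z=-np.array([np.cos(a)*np.cos(ph),np.sin(a)*np.cos(ph),np.sin(ph)]); x=np.array([np.sin(a),-np.cos(a),0]); G=np.c_[x,np.cross(z,x),z]
    c=np.array([538,136]); edge=c+z[:2]/np.cos(ph)*30
    T=np.array([*(edge-z[:2]*34.7),7+34.7*np.sin(ph)]); print("TCP goal",T.round(1),"wrist250",(T-z*250).round(),"z",z.round(2))
    a=plan(T+[0,0,140],G,6); a=plan(T+[0,0,40],G,6,a); a=plan(T,G,6,a)
    np.savez("lay.npz",T=T,G=G)
```

```text
bottle [[754. 165. 170.]] jar [[761.  15.  90.]]
TCP goal [535.6 137.1  28.4] wrist250 [714.  54. 182.] z [-0.71  0.33 -0.62]
6 rows [0.001, 0.002, 0.0061] [1.48, -3.46, 2.21] | mm/row 6.5 mid [554. 135. 174.]
6 rows [0.0, -0.0131, 0.0103] [0.0, 0.0, 0.0] | mm/row 16.7 mid [536. 137. 118.]
6 rows [0.0, -0.0053, 0.0041] [0.0, 0.0, 0.0] | mm/row 6.7 mid [536. 137.  48.]
```

servo_tool([
  [[255,0.001,0.002,0.0061,1.48,-3.46,2.21],[255,0.001,0.002,0.0061,1.48,-3.46,2.21],[255,0.001,0.002,0.0061,1.48,-3.46,2.21],[255,0.001,0.002,0.0061,1.48,-3.46,2.21],[255,0.001,0.002,0.0061,1.48,-3.46,2.21],[255,0.001,0.002,0.0061,1.48,-3.46,2.21],[255,0,-0.0131,0.0103,0,0,0],[255,0,-0.0131,0.0103,0,0,0],[255,0,-0.0131,0.0103,0,0,0],[255,0,-0.0131,0.0103,0,0,0]],
])

```text
clock: 4.82
position: [536.1, 141.2, 107.6]
ee_rot: [-0.489, 0.758, 0.366, -0.23]
contact_force: [0.3, 0.4, -0.6]
gripper_width: 6.8
grasp_force: 61.3
```

servo_tool([
  [[255,0,-0.0131,0.0103,0,0,0],[255,0,-0.0131,0.0103,0,0,0],[255,0,0,0,0,0,0],[255,0,0,0,0,0,0]],
])

```text
clock: 5.15
position: [536.1, 141.2, 73.1]
ee_rot: [-0.488, 0.757, 0.367, -0.232]
contact_force: [-0.6, -0.0, 0.2]
gripper_width: 6.4
grasp_force: 61.3
```

Run:
```python
from lib import *
st(); L=np.load("lay.npz"); plan(L["T"],L["G"],6)
d=cams.get_image("side"); cv2.imwrite("pics/s3.png",cv2.resize(d["frame"][60:300,180:500],(800,600)))
```

```text
5.15 [536.1 141.2  73.1] zdir [-0.71   0.329 -0.623] xyaw -114.59 j [ 0.24  0.83  0.29 -0.52 -1.78 -0.57] F [-0.6 -0.   0.2] w 6.4 61.3
6 rows [0.0007, -0.006, 0.0045] [-0.09, -0.02, 0.09] | mm/row 7.5 mid [536. 139.  51.]
```

View pics/s3.png

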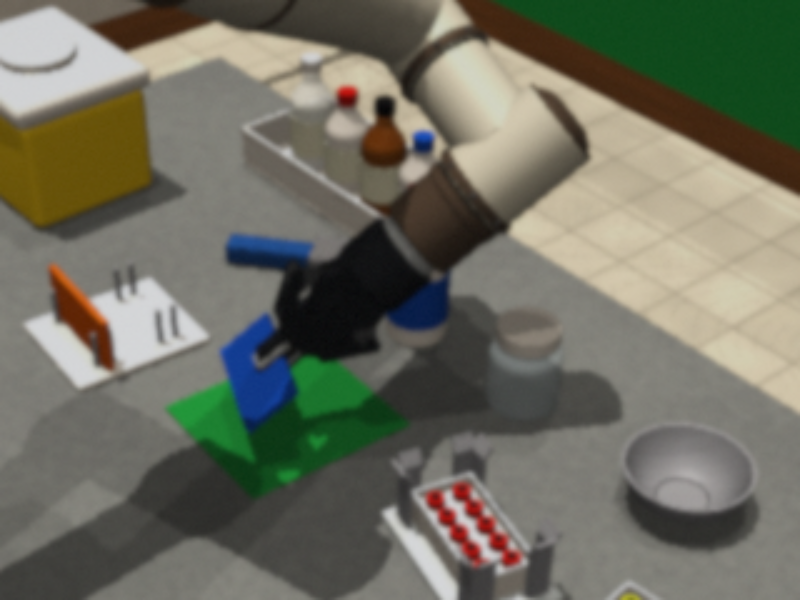

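servo_tool([
  [[255,0,-0.006,0.0045,0,0,0],[255,0,-0.006,0.0045,0,0,0],[255,0,-0.006,0.0045,0,0,0],[255,0,-0.006,0.0045,0,0,0],[255,0,-0.004,0.003,0,0,0],[255,0,0,0,0,0,0],[255,0,0,0,0,0,0]],
])

```text
clock: 5.78
position: [537.5, 140.9, 38.5]
ee_rot: [-0.488, 0.757, 0.367, -0.232]
contact_force: [0.2, -0.5, -0.3]
gripper_width: 6.8
grasp_force: 61.3
```

Run:
```python
from lib import *
st(); d=cams.get_image("side"); cv2.imwrite("pics/s4.png",cv2.resize(d["frame"][140:270,210:380],(784,600)))
```

```text
5.78 [537.5 140.9  38.5] zdir [-0.709  0.33  -0.623] xyaw -114.61 j [ 0.24  0.87  0.28 -0.52 -1.73 -0.55] F [ 0.2 -0.5 -0.3] w 6.8 61.3
```

servo_tool([
  [[255,0,-0.0024,0.0018,0,0,0],[255,0,-0.0024,0.0018,0,0,0],[255,0,0,0,0,0,0],[255,0,0,0,0,0,0]],
])

```text
clock: 6.17
position: [537.7, 140.9, 32.9]
ee_rot: [-0.488, 0.757, 0.367, -0.231]
contact_force: [0.5, -0.1, -0.4]
gripper_width: 6.9
grasp_force: 61.3
```

servo_tool([
  [[255,0,-0.0016,0.0012,0,0,0],[255,0,0,0,0,0,0],[255,0,0,0,0,0,0]],
])

```text
clock: 6.42
position: [537.8, 141.0, 30.9]
ee_rot: [-0.488, 0.757, 0.367, -0.231]
contact_force: [-0.3, -0.2, -1.2]
gripper_width: 6.5
grasp_force: 61.3
```

servo_tool([
  [[255,0,-0.0016,0.0012,0,0,0],[255,0,0,0,0,0,0],[255,0,0,0,0,0,0]],
])

```text
clock: 6.67
position: [537.9, 140.9, 28.9]
ee_rot: [-0.488, 0.757, 0.367, -0.231]
contact_force: [-0.6, 0.2, 0.1]
gripper_width: 6.9
grasp_force: 61.3
```

servo_tool([
  [[255,0,-0.0016,0.0012,0,0,0],[255,0,0,0,0,0,0],[255,0,0,0,0,0,0]],
])

```text
clock: 6.92
position: [538.2, 140.9, 27.6]
ee_rot: [-0.488, 0.757, 0.367, -0.231]
contact_force: [1.1, 0.4, 3.4]
gripper_width: 6.6
grasp_force: 61.8
```

servo_tool([
  [[255,0,-0.0016,0.0012,0,0,0],[255,0,0,0,0,0,0],[255,0,0,0,0,0,0]],
])

```text
clock: 7.17
position: [538.3, 140.9, 27.3]
ee_rot: [-0.489, 0.757, 0.367, -0.231]
contact_force: [2.3, 0.4, 10.1]
gripper_width: 6.4
grasp_force: 62.6
```

servo_tool([
  [[255,0,-0.003,0.0002,-5,0,0],[255,0,-0.003,0.0002,-5,0,0],[255,0,0,0,0,0,0],[205,0,0,0,0,0,0],[205,0,0,0,0,0,0],[205,0,0,0,0,0,0]],
])

```text
clock: 7.67
position: [540.9, 139.6, 19.4]
ee_rot: [-0.466, 0.723, 0.431, -0.273]
contact_force: [0.3, 0.4, -0.8]
gripper_width: 16.6
grasp_force: 0.1
```

servo_tool([
  [[205,0,0,-0.005,0,0,0],[205,0,0,-0.01,0,0,0],[205,0,0,-0.01,0,0,0],[205,0,0,-0.01,0,0,0],[205,0,0,-0.02,0,0,0],[205,0,0,-0.02,0,0,0],[205,0,0,-0.02,0,0,0],[205,0,0,0,0,0,0]],
])

```text
clock: 8.33
position: [619.5, 102.6, 67.0]
ee_rot: [-0.467, 0.724, 0.43, -0.271]
contact_force: [-1.0, 0.0, 1.1]
gripper_width: 16.6
grasp_force: 0.0
```

Run:
```python
from lib import *
st(); d=cams.get_image("top"); m=mask(d,"blue",(200,310,180,290)); print(rect(d,m,11),m.sum()//255)
cv2.imwrite("pics/t5.png",np.hstack([cv2.resize(d["frame"][170:300,190:330],(420,390)),cv2.resize(cams.get_image("side")["frame"][140:270,210:350],(380,390))]))
```

```text
8.33 [619.5 102.6  67. ] zdir [-0.793  0.37  -0.484] xyaw -114.68 j [ 0.15  1.04  0.66 -0.59 -2.1  -0.62] F [-1.   0.   1.1] w 16.6 0.0
[500.5 111.   59.8  27.5 -81.4] 234
```

View pics/t5.png

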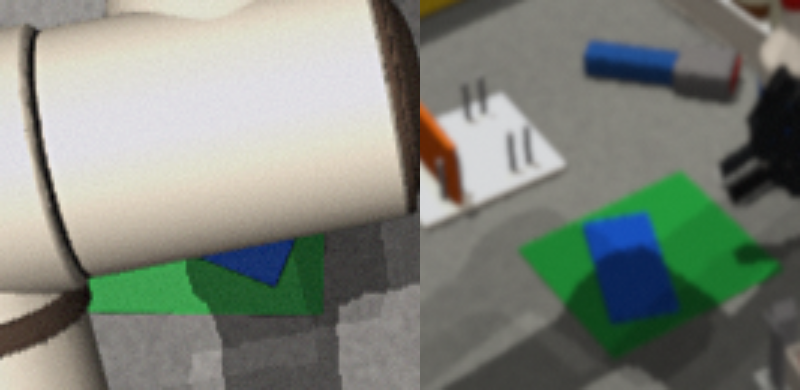

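The side view shows the sheet flat on the mat and released. The arm hides most of it in the top view.

Run:
```python
from lib import *
d=cams.get_image("side"); m=mask(d,"blue",(255,335,190,265)); r=rect(d,m,11); print(r)
plan([r[0]+8,r[1]-25,150],down(-115),9)
```

```text
[539.3 135.6 125.1  59.2  65.6]
9 rows [0.0026, 0.0118, -0.0039] [6.83, 0.02, 0.06] | mm/row 12.7 mid [596. 102. 111.]
```

servo_tool([
  [[205,0.0026,0.0118,-0.0039,6.83,0,0],[205,0.0026,0.0118,-0.0039,6.83,0,0],[205,0.0026,0.0118,-0.0039,6.83,0,0],[100,0.0026,0.0118,-0.0039,6.83,0,0],[0,0.0026,0.0118,-0.0039,6.83,0,0],[0,0.0026,0.0118,-0.0039,6.83,0,0],[0,0.0026,0.0118,-0.0039,6.83,0,0],[0,0.0026,0.0118,-0.0039,6.83,0,0],[0,0.0026,0.0118,-0.0039,6.83,0,0]],
])

```text
clock: 9.23
position: [546.9, 110.5, 151.1]
ee_rot: [-0.541, 0.841, -0.0, 0.007]
contact_force: [-0.5, 0.7, 0.4]
gripper_width: 85.5
grasp_force: 0.0
```

servo_tool([
  [[0,0,0,0,0,0,0],[0,0,0,0,0,0,0],[0,0,0,0,0,0,0]],
])

```text
clock: 9.48
position: [547.0, 110.5, 150.0]
ee_rot: [-0.541, 0.841, 0.002, 0.004]
contact_force: [0.3, -0.1, 0.3]
gripper_width: 85.6
grasp_force: 0.0
```

Run:
```python
from lib import *
st(); d=cams.get_image("wrist"); m=mask(d,"blue",(120,560,60,420)); r=rect(d,m,11); print(r); print(rect(d,m&0,11) if 0 else m.sum()//255)
cv2.imwrite("pics/w6.png",d["frame"])
a=plan([*r[:2],60],down(r[4]-180),5); plan([*r[:2],14],down(r[4]-180),5,a)
```

```text
9.48 [547.  110.5 150. ] zdir [ 0.005  0.007 -1.   ] xyaw -114.51 j [ 0.49  0.34 -0.28 -0.   -0.95 -0.91] F [ 0.3 -0.1  0.3] w 85.6 0.0
[538.5 137.5 119.8  59.7  65.6]
11729
5 rows [-0.004, 0.004, 0.018] [-0.02, 0.1, -0.04] | mm/row 18.9 mid [544. 121. 114.]
5 rows [0.0, 0.0, 0.0092] [0.0, 0.0, 0.0] | mm/row 9.2 mid [538. 138.  42.]
```

View pics/w6.png

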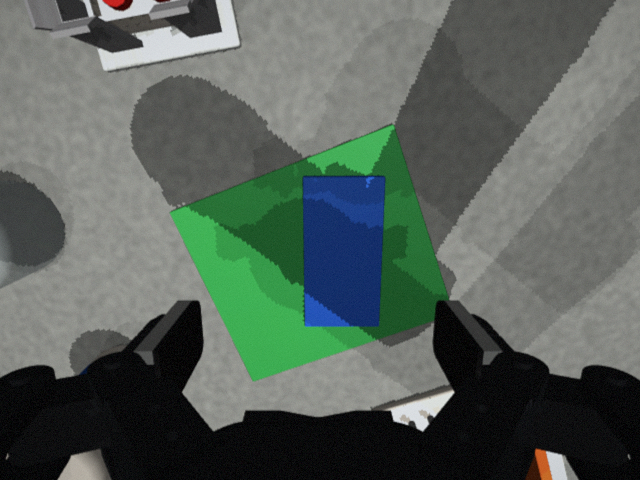

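The wrist view shows the sheet flat and wholly on the mat (corners 303–385, 177–326). The finger inner tip edges are at cols 201 and 436, row ~302, so I work out the tip depth from those.

Run:
```python
from lib import *
d=cams.get_image("wrist"); K=d["K"]; print(K.round(1).tolist()); s=arm.read_state(); Rt=R.from_quat(s["ee_rot"]).as_matrix(); p=np.array(s["position"])
C=np.eye(4); Tt=np.eye(4);Tt[:3,:3]=Rt;Tt[:3,3]=p; X=np.linalg.inv(Tt)@d["T"]; print(X.round(3).tolist())
for a,b,r,w in ((201,436,302,85.5),(260.5,375.5,290,45.2)):
    dep=K[0,0]*w/(b-a); c=np.array([((a+b)/2-K[0,2])/K[0,0]*dep,-(r-K[1,2])/K[1,1]*dep,-dep,1]); print(w,(X@c).round(1))
```

```text
[[386.0, 0.0, 317.7], [0.0, 386.0, 242.1], [0.0, 0.0, 1.0]]
[[0.001, 0.965, 0.261, 66.654], [1.0, -0.001, -0.0, 0.787], [0.0, 0.261, -0.965, -143.163], [0.0, 0.0, 0.0, 1.0]]
85.5 [  9.    1.1 -13.3   1. ]
45.2 [ 8.9  1.  -1.6  1. ]
```

servo_tool([
  [[30,-0.004,0.004,0.018,0,0.1,-0.04],[30,-0.004,0.004,0.018,0,0.1,-0.04],[30,-0.004,0.004,0.018,0,0.1,-0.04],[30,-0.004,0.004,0.018,0,0.1,-0.04],[30,-0.004,0.004,0.018,0,0.1,-0.04],[30,0,0,0.012,0,0,0],[30,0,0,0.012,0,0,0],[30,0,0,0.012,0,0,0],[30,0,0,0.012,0,0,0],[30,0,0,0,0,0,0]],
])

```text
clock: 10.42
position: [537.7, 135.6, 8.6]
ee_rot: [-0.541, 0.841, -0.001, -0.002]
contact_force: [-1.0, -0.5, 0.6]
gripper_width: 75.4
grasp_force: 0.0
```

servo_tool([
  [[30,0,0,0,0,0,0],[30,0,0,0,0,0,0]],
])

```text
clock: 10.58
position: [539.1, 136.6, 11.8]
ee_rot: [-0.541, 0.841, -0.001, 0.0]
contact_force: [-0.4, 0.4, 0.2]
gripper_width: 75.5
grasp_force: 0.0
```

Run:
```python
from lib import *
st();plan([538.5,137.5,1.5],down(65.6-180),2)
```

```text
10.58 [539.1 136.6  11.8] zdir [ 0.002 -0.001 -1.   ] xyaw -114.45 j [ 0.54  0.52 -0.41  0.   -0.63 -0.97] F [-0.4  0.4  0.2] w 75.5 0.0
2 rows [-0.0003, 0.0005, 0.0052] [-0.06, -0.01, -0.03] | mm/row 5.2 mid [539. 137.   7.]
```

servo_tool([
  [[30,-0.0003,0.0004,0.005,0,0,0],[30,-0.0003,0.0004,0.005,0,0,0],[30,0,0,0,0,0,0],[120,0,0,0,0,0,0],[120,0,0,0,0,0,0],[120,0,0,0,0,0,0],[120,0,0,0,0,0,0]],
])

```text
clock: 11.17
position: [537.9, 137.7, 2.5]
ee_rot: [-0.542, 0.84, -0.001, 0.001]
contact_force: [-0.7, -0.0, 5.8]
gripper_width: 57.7
grasp_force: 64.0
```

servo_tool([
  [[120,0,0,-0.01,0,0,0],[120,0,0,-0.02,0,0,0],[120,0,0,-0.03,0,0,0],[120,0,0,-0.03,0,0,0],[120,0,0,-0.03,0,0,0],[120,0,0,0,0,0,0],[120,0,0,0,0,0,0]],
])

```text
clock: 11.75
position: [538.1, 138.1, 124.1]
ee_rot: [-0.542, 0.841, -0.001, 0.003]
contact_force: [-2.1, -0.3, -1.0]
gripper_width: 57.2
grasp_force: 64.1
```

Run:
```python
from lib import *
st();plan([568.5,-112.5,150],down(75.2-180),9)
d=cams.get_image("wrist");m=mask(d,"blue");print(rect(d,m,128))
s=cams.get_image("side")["frame"]
cv2.imwrite("pics/c7.png",np.hstack([cv2.resize(d["frame"],(440,330)),cv2.resize(s[120:285,200:380],(360,330))]))
```

```text
11.75 [538.1 138.1 124.1] zdir [ 0.005  0.001 -1.   ] xyaw -114.42 j [ 0.54  0.37 -0.32  0.   -0.88 -0.97] F [-2.1 -0.3 -1. ] w 57.2 64.1
9 rows [0.025, -0.0128, -0.0029] [-0.03, 0.02, -1.07] | mm/row 28.2 mid [546.  26. 136.]
[535.5 133.2 106.8  61.7  65.6]
```

View pics/c7.png

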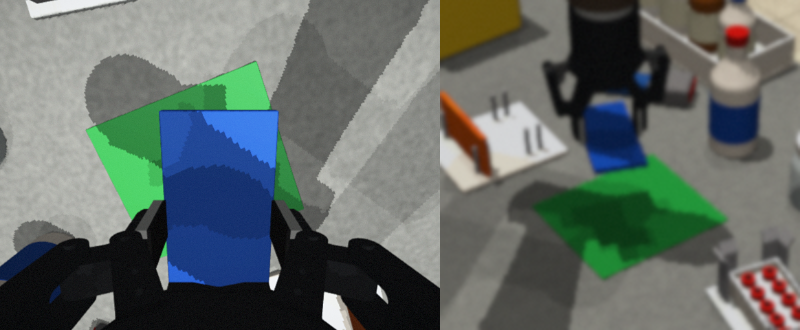

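Held flat, centred, by the long edges. I stop short of the frame to measure it with the wrist camera.

Run:
```python
from lib import *
plan([600,13,160],down(75.2-180),5)
```

```text
5 rows [0.0188, -0.0207, -0.0077] [-0.0, -0.02, -1.93] | mm/row 29.0 mid [559.  86. 137.]
```

servo_tool([
  [[120,0.0188,-0.0207,-0.0077,0,0,-1.93],[120,0.0188,-0.0207,-0.0077,0,0,-1.93],[120,0.0188,-0.0207,-0.0077,0,0,-1.93],[120,0.0188,-0.0207,-0.0077,0,0,-1.93],[120,0.0188,-0.0207,-0.0077,0,0,-1.93],[120,0,0,0,0,0,0],[120,0,0,0,0,0,0],[120,0,0,0,0,0,0]],
])

```text
clock: 12.52
position: [599.9, 13.4, 158.7]
ee_rot: [-0.61, 0.792, 0.0, -0.002]
contact_force: [0.2, 0.2, -0.8]
gripper_width: 57.0
grasp_force: 64.1
```

Run:
```python
from lib import *
st();d=cams.get_image("wrist");cv2.imwrite("pics/w8.png",d["frame"]);m=mask(d,"red");print("red wrist",rect(d,m,39,False), m.sum()//255)
t=cams.get_image("top");m=mask(t,"red",(345,420,190,240));print("red top",rect(t,m,39,False))
for c in ((568.3,-112.7),):
  a=np.radians(75.2-90);Q=np.array([[np.cos(a),-np.sin(a)],[np.sin(a),np.cos(a)]])
  for z,X,Y in ((8,48,79),(40,30,60),(64,34,65)):
    print(z,[proj(d,[*(np.array(c)+Q@np.array([sx*X,sy*Y])),z])[0].round().tolist() for sx in(1,-1) for sy in (1,-1)])
```

```text
12.52 [599.9  13.4 158.7] zdir [-0.003 -0.002 -1.   ] xyaw -104.82 j [ 0.29  0.4  -0.16  0.   -1.01 -0.55] F [ 0.2  0.2 -0.8] w 57.0 64.1
red wrist [574.1 -95.9  70.1  41.6  74.7] 2857
red top [ 569.1 -112.1  104.9   41.6   74.7]
8 [[250.0, 160.0], [239.0, -92.0], [379.0, 160.0], [389.0, -92.0]]
40 [[268.0, 133.0], [261.0, -85.0], [360.0, 133.0], [366.0, -85.0]]
64 [[257.0, 141.0], [247.0, -123.0], [371.0, 141.0], [380.0, -123.0]]
```

View pics/w8.png

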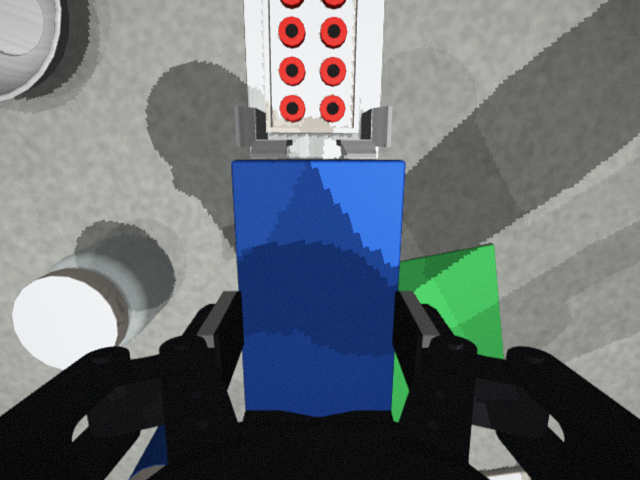

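The wrist view shows the red carrier straight ahead (caps centred on col ~312) and the posts at cols ~246/380, row ~130. This agrees with the top-view estimate to about 1 mm.

Run:
```python
from lib import *
a=plan([568.5,-112.5,130],down(-104.8),6);plan([568.5,-112.5,55],down(-104.8),6,a)
```

```text
6 rows [0.0217, -0.0003, 0.0049] [0.01, -0.02, 0.01] | mm/row 22.3 mid [584. -49. 145.]
6 rows [0.0, 0.0, 0.0125] [0.0, 0.0, 0.0] | mm/row 12.5 mid [ 568. -112.   92.]
```

servo_tool([
  [[120,0.0217,-0.0003,0.0049,0,0,0],[120,0.0217,-0.0003,0.0049,0,0,0],[120,0.0217,-0.0003,0.0049,0,0,0],[120,0.0217,-0.0003,0.0049,0,0,0],[120,0.0217,-0.0003,0.0049,0,0,0],[120,0.0217,-0.0003,0.0049,0,0,0],[120,0,0,0.01,0,0,0],[120,0,0,0.01,0,0,0],[120,0,0,0,0,0,0],[120,0,0,0,0,0,0]],
])

```text
clock: 13.45
position: [569.4, -111.9, 110.3]
ee_rot: [-0.611, 0.792, -0.0, -0.001]
contact_force: [-0.5, 0.5, -0.5]
gripper_width: 57.3
grasp_force: 64.1
```

Run:
```python
from lib import *
st();plan([568.5,-112.5,50],down(-104.8),6)
```

```text
13.45 [ 569.4 -111.9  110.3] zdir [-0.001 -0.002 -1.   ] xyaw -104.67 j [ 0.09  0.42 -0.26  0.   -0.88 -0.34] F [-0.5  0.5 -0.5] w 57.3 64.1
6 rows [0.0001, 0.0001, 0.0101] [0.0, -0.02, 0.02] | mm/row 10.1 mid [ 569. -112.   80.]
```

servo_tool([
  [[120,0.0002,0.0001,0.01,0,0,0],[120,0.0002,0.0001,0.01,0,0,0],[120,0.0002,0.0001,0.01,0,0,0],[120,0,0,0.01,0,0,0],[120,0,0,0.01,0,0,0],[120,0,0,0.01,0,0,0],[120,0,0,0,0,0,0],[120,0,0,0,0,0,0]],
])

```text
clock: 14.12
position: [568.9, -113.7, 50.3]
ee_rot: [-0.61, 0.792, -0.0, -0.001]
contact_force: [0.7, 0.4, 0.0]
gripper_width: 57.4
grasp_force: 64.1
```

servo_tool([
  [[120,0,0,0.003,0,0,0],[120,0,0,0.003,0,0,0],[120,0,0,0,0,0,0],[120,0,0,0,0,0,0]],
])

```text
clock: 14.45
position: [569.4, -113.6, 45.4]
ee_rot: [-0.61, 0.792, -0.001, 0.0]
contact_force: [0.4, 0.2, -0.3]
gripper_width: 57.1
grasp_force: 64.1
```

servo_tool([
  [[120,0,0,0.002,0,0,0],[120,0,0,0,0,0,0],[120,0,0,0,0,0,0]],
])

```text
clock: 14.7
position: [569.4, -113.6, 43.3]
ee_rot: [-0.61, 0.792, -0.001, -0.0]
contact_force: [0.1, -0.2, 0.1]
gripper_width: 57.6
grasp_force: 64.1
```

servo_tool([
  [[120,-0.001,0,0.002,0,0,0],[120,0,0,0,0,0,0],[120,0,0,0,0,0,0]],
])

```text
clock: 14.95
position: [569.5, -112.6, 41.1]
ee_rot: [-0.61, 0.792, -0.001, -0.0]
contact_force: [1.2, 0.0, -0.5]
gripper_width: 57.3
grasp_force: 64.1
```

servo_tool([
  [[120,0,0,0.0015,0,0,0],[120,0,0,0,0,0,0],[120,0,0,0,0,0,0]],
])

```text
clock: 15.2
position: [569.6, -112.6, 39.7]
ee_rot: [-0.61, 0.792, -0.001, -0.0]
contact_force: [-0.6, 0.3, -0.6]
gripper_width: 57.4
grasp_force: 64.1
```

servo_tool([
  [[120,0,0,0.001,0,0,0],[120,0,0,0,0,0,0],[120,0,0,0,0,0,0]],
])

```text
clock: 15.45
position: [569.7, -112.6, 39.5]
ee_rot: [-0.611, 0.792, -0.001, 0.0]
contact_force: [-2.5, 1.0, 4.6]
gripper_width: 56.9
grasp_force: 64.9
```

servo_tool([
  [[120,0,0,0.001,0,0,0],[120,0,0,0,0,0,0],[120,0,0,0,0,0,0]],
])

```text
clock: 15.7
position: [569.7, -112.7, 39.5]
ee_rot: [-0.611, 0.792, -0.001, 0.0]
contact_force: [-4.0, 0.9, 10.4]
gripper_width: 57.6
grasp_force: 65.5
```

Contact at the expected height. I release and rise.

servo_tool([
  [[60,0,0,-0.001,0,0,0],[30,0,0,0,0,0,0],[30,0,0,0,0,0,0],[30,0,0,-0.005,0,0,0],[30,0,0,-0.02,0,0,0],[30,0,0,-0.04,0,0,0],[30,0,0,-0.04,0,0,0],[30,-0.04,0,0,0,0,0],[30,-0.04,0,0,0,0,0],[30,0,0,0,0,0,0]],
])

```text
clock: 16.53
position: [592.2, -30.5, 145.0]
ee_rot: [-0.612, 0.791, -0.002, 0.002]
contact_force: [0.5, -0.7, -0.6]
gripper_width: 75.5
grasp_force: 0.0
```

Run:
```python
from lib import *
st();s=cams.get_image("side");m=mask(s,"blue",(320,420,230,320));print("side",rect(s,m,48))
w=cams.get_image("wrist");m=mask(w,"blue",(180,450,0,330));print("wrist",rect(w,m,48))
cv2.imwrite("pics/c9.png",np.hstack([cv2.resize(w["frame"],(440,330)),cv2.resize(s["frame"][210:330,310:440],(360,330))]))
plan([434,-322,170],down(-79.7),8)
```

```text
16.53 [592.2 -30.5 145. ] zdir [ 0.006 -0.    -1.   ] xyaw -104.5 j [ 0.22  0.4  -0.2   0.   -0.97 -0.48] F [ 0.5 -0.7 -0.6] w 75.5 0.0
side [ 571.8 -111.8  124.5   63.1   75.6]
wrist [ 569.8 -110.4  117.5   60.2   75.4]
8 rows [0.0375, 0.0173, -0.0033] [-0.01, -0.01, -3.11] | mm/row 41.4 mid [ 496. -169.  157.]
```

View pics/c9.png

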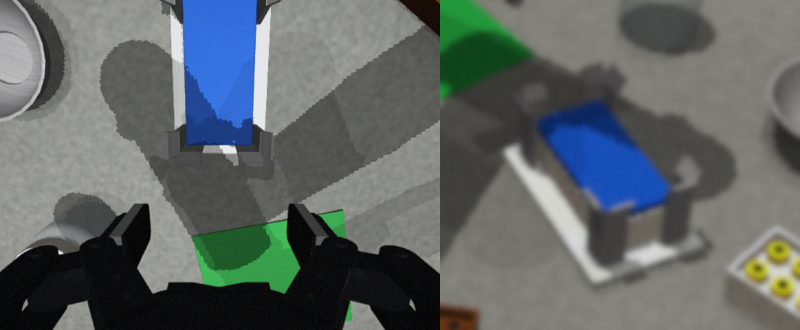

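The sheet lies flat between the four posts on the red carrier (wrist crop cols 183–257; side crop ~605,155). That makes 11 pictures viewed, one over the limit of 10, so I work from numbers only from here. Next, the green carrier.

servo_tool([
  [[30,0.0333,0.0154,-0.003,0,0,-2.76],[30,0.0333,0.0154,-0.003,0,0,-2.76],[30,0.0333,0.0154,-0.003,0,0,-2.76],[30,0.0333,0.0154,-0.003,0,0,-2.76],[30,0.0333,0.0154,-0.003,0,0,-2.76],[30,0.0333,0.0154,-0.003,0,0,-2.76],[20,0.0333,0.0154,-0.003,0,0,-2.76],[20,0.0333,0.0154,-0.003,0,0,-2.76],[20,0.0333,0.0154,-0.003,0,0,-2.76],[20,0,0,0,0,0,0]],
])

```text
clock: 17.47
position: [430.7, -328.2, 171.2]
ee_rot: [0.765, -0.644, 0.001, 0.001]
contact_force: [1.3, -0.1, -0.3]
gripper_width: 78.4
grasp_force: 0.0
```

servo_tool([
  [[20,0,0,0,0,0,0],[20,0,0,0,0,0,0]],
])

```text
clock: 17.63
position: [432.4, -323.4, 170.5]
ee_rot: [0.766, -0.643, 0.0, 0.0]
contact_force: [0.9, -0.1, 0.7]
gripper_width: 78.8
grasp_force: 0.0
```

Run:
```python
from lib import *
st();d=cams.get_image("wrist");m=mask(d,"green",(150,490,0,400));cs=[c for c in cv2.findContours(m,0,1)[0] if cv2.contourArea(c)>60]
cc=np.array([cv2.minEnclosingCircle(c)[0] for c in cs]); w=ray(d,cc,31); print(len(cs),"caps mean",w.mean(0).round(1)); 
g=cv2.minAreaRect(w[:,:2].astype(np.float32));print(np.round(g[0],1),np.round(g[1],1),g[2]); print(rect(d,m,31,False))
mw=mask(d,"white",(150,490,0,400))|m; print("rim",rect(d,mw,32))
plan([434,-322,60],down(-79.7),6)
```

```text
17.63 [ 432.4 -323.4  170.5] zdir [ 0.    -0.001 -1.   ] xyaw -80.05 j [-0.34  0.29 -0.29  0.   -0.98  0.51] F [ 0.9 -0.1  0.7] w 78.8 0.0
10 caps mean [ 433.4 -323.3   31. ]
[ 433.3 -323.3] [26.  88.9] 10.494161605834961
[ 433.3 -322.9  105.5   41.4  -80. ]
rim [ 431.5 -313.3   85.4   51.7  -79.4]
6 rows [-0.0001, -0.0002, 0.0184] [-0.0, -0.01, -0.04] | mm/row 18.4 mid [ 433. -322.  115.]
```

servo_tool([
  [[20,0,0,0.0275,0,0,0],[20,0,0,0.0275,0,0,0],[20,0,0,0.0275,0,0,0],[20,0,0,0.0275,0,0,0],[20,0,0,0.0275,0,0,0],[20,0,0,0.015,0,0,0],[20,0,0,0,0,0,0],[20,0,0,0,0,0,0],[20,0,0,0,0,0,0]],
])

```text
clock: 18.43
position: [434.7, -322.9, 19.5]
ee_rot: [0.767, -0.642, 0.002, 0.0]
contact_force: [1.3, 0.2, 1.1]
gripper_width: 78.8
grasp_force: 0.0
```

Run:
```python
from lib import *
st();plan([433.5,-322.8,3],down(-79.8),2)
```

```text
18.43 [ 434.7 -322.9   19.5] zdir [ 0.003 -0.002 -1.   ] xyaw -79.82 j [-0.34  0.49 -0.45  0.   -0.63  0.51] F [1.3 0.2 1.1] w 78.8 0.0
2 rows [-0.0002, 0.0006, 0.0082] [-0.07, -0.08, -0.01] | mm/row 8.3 mid [ 434. -323.   11.]
```

servo_tool([
  [[20,-0.0002,0.0006,0.008,0,0,0],[20,-0.0002,0.0006,0.008,0,0,0],[20,0,0,0,0,0,0],[120,0,0,0,0,0,0],[120,0,0,0,0,0,0],[120,0,0,0,0,0,0],[120,0,0,0,0,0,0],[120,0,0,0,0,0,0]],
])

```text
clock: 19.1
position: [432.8, -323.2, 2.9]
ee_rot: [0.767, -0.642, 0.001, 0.0]
contact_force: [1.5, 0.7, 2.2]
gripper_width: 59.1
grasp_force: 65.8
```

servo_tool([
  [[120,0,0,-0.01,0,0,0],[120,0,0,-0.02,0,0,0],[120,0,0,-0.03,0,0,0],[120,0,0,-0.03,0,0,0],[120,0,0,-0.03,0,0,0],[120,0,0,-0.03,0,0,0],[120,0,0,-0.01,0,0,0],[120,0,0,0,0,0,0],[120,0,0,0,0,0,0]],
])

```text
clock: 19.85
position: [431.2, -322.1, 161.6]
ee_rot: [0.766, -0.643, 0.0, -0.0]
contact_force: [-0.3, -0.6, -3.5]
gripper_width: 59.3
grasp_force: 65.6
```

Run:
```python
from lib import *
st()
d=cams.get_image("wrist");m=mask(d,"green",(150,490,0,470));s=arm.read_state();print("caps",rect(d,m,s["position"][2]-2.5+31,False))
a=plan([569.7,-112,170],down(-104.8),9)
t=cams.get_image("top");m=mask(t,"blue",(340,425,180,245));print("sheet",rect(t,m,48),m.sum()//255)
```

```text
19.85 [ 431.2 -322.1  161.6] zdir [ 0.  0. -1.] xyaw -79.97 j [-0.34  0.3  -0.31 -0.   -0.96  0.52] F [-0.3 -0.6 -3.5] w 59.3 65.6
caps [ 432.7 -334.8   81.    42.2  -79.9]
9 rows [-0.0238, -0.0152, -0.0011] [0.01, 0.01, 2.76] | mm/row 28.2 mid [ 481. -221.  165.]
sheet [ 570.  -110.4  120.1   61.4   75.2] 1769
```

servo_tool([
  [[120,-0.0238,-0.0152,-0.0011,0,0,2.76],[120,-0.0238,-0.0152,-0.0011,0,0,2.76],[120,-0.0238,-0.0152,-0.0011,0,0,2.76],[120,-0.0238,-0.0152,-0.0011,0,0,2.76],[120,-0.0238,-0.0152,-0.0011,0,0,2.76],[120,-0.0238,-0.0152,-0.0011,0,0,2.76],[120,-0.0238,-0.0152,-0.0011,0,0,2.76],[120,-0.0238,-0.0152,-0.0011,0,0,2.76],[120,-0.0238,-0.0152,-0.0011,0,0,2.76],[120,0,0,0,0,0,0]],
])

```text
clock: 20.78
position: [574.1, -109.4, 169.6]
ee_rot: [-0.611, 0.791, -0.001, -0.001]
contact_force: [0.3, -2.1, -2.8]
gripper_width: 58.8
grasp_force: 65.5
```

servo_tool([
  [[120,0,0,0,0,0,0],[120,0,0,0,0,0,0],[120,0,0,0,0,0,0]],
])

```text
clock: 21.03
position: [570.0, -113.1, 170.7]
ee_rot: [-0.61, 0.792, 0.0, -0.001]
contact_force: [0.4, -0.3, -3.1]
gripper_width: 58.9
grasp_force: 65.5
```

Run:
```python
from lib import *
st()
a=plan([569.2,-112.2,95],down(-104.8),6)
```

```text
21.03 [ 570.  -113.1  170.7] zdir [-0.002 -0.001 -1.   ] xyaw -104.8 j [ 0.08  0.36 -0.19  0.   -1.02 -0.34] F [ 0.4 -0.3 -3.1] w 58.9 65.5
6 rows [-0.0001, 0.0002, 0.0126] [0.02, -0.02, 0.0] | mm/row 12.6 mid [ 570. -113.  133.]
```

servo_tool([
  [[120,-0.0005,0.0005,0.0125,0,0,0],[120,0,0,0.0125,0,0,0],[120,0,0,0.0125,0,0,0],[120,0,0,0.0125,0,0,0],[120,0,0,0.0125,0,0,0],[120,0,0,0.0125,0,0,0],[120,0,0,0,0,0,0],[120,0,0,0,0,0,0],[120,0,0,0,0,0,0]],
])

```text
clock: 21.78
position: [571.3, -112.6, 97.9]
ee_rot: [-0.61, 0.792, -0.001, 0.0]
contact_force: [1.0, 1.1, -2.6]
gripper_width: 59.1
grasp_force: 65.4
```

Run:
```python
from lib import *
st()
a=plan([569,-112.2,56],down(-104.8),6)
```

```text
21.78 [ 571.3 -112.6   97.9] zdir [ 0.002 -0.002 -1.   ] xyaw -104.78 j [ 0.08  0.44 -0.28  0.   -0.85 -0.34] F [ 1.   1.1 -2.6] w 59.1 65.4
6 rows [0.0, 0.0004, 0.007] [-0.02, -0.01, 0.0] | mm/row 7.0 mid [ 570. -112.   77.]
```

servo_tool([
  [[120,0,0.0012,0.004,0,0,0],[120,0,0.0012,0.007,0,0,0],[120,0,0,0.008,0,0,0],[120,0,0,0.008,0,0,0],[120,0,0,0.007,0,0,0],[120,0,0,0.007,0,0,0],[120,0,0,0,0,0,0],[120,0,0,0,0,0,0],[120,0,0,0,0,0,0]],
])

```text
clock: 22.53
position: [569.2, -111.5, 56.2]
ee_rot: [-0.611, 0.792, -0.001, 0.0]
contact_force: [0.3, 0.3, -2.2]
gripper_width: 58.9
grasp_force: 65.5
```

servo_tool([
  [[120,0,0.0005,0.002,0,0,0],[120,0,0,0,0,0,0],[120,0,0,0,0,0,0]],
])

```text
clock: 22.78
position: [568.3, -111.3, 54.3]
ee_rot: [-0.61, 0.792, -0.001, 0.0]
contact_force: [-0.1, 0.4, -2.9]
gripper_width: 59.3
grasp_force: 65.5
```

servo_tool([
  [[120,0,-0.0005,0.002,0,0,0],[120,0,0,0,0,0,0],[120,0,0,0,0,0,0]],
])

```text
clock: 23.03
position: [568.8, -111.5, 52.1]
ee_rot: [-0.61, 0.792, -0.001, -0.0]
contact_force: [0.3, -0.5, -3.2]
gripper_width: 59.0
grasp_force: 65.5
```

servo_tool([
  [[120,0,0,0.0015,0,0,0],[120,0,0,0,0,0,0],[120,0,0,0,0,0,0]],
])

```text
clock: 23.28
position: [569.1, -111.5, 51.0]
ee_rot: [-0.611, 0.792, -0.001, 0.0]
contact_force: [0.1, 0.4, 0.6]
gripper_width: 58.9
grasp_force: 65.7
```

servo_tool([
  [[120,0,0,0.001,0,0,0],[120,0,0,0,0,0,0],[120,0,0,0,0,0,0]],
])

```text
clock: 23.53
position: [569.1, -111.5, 50.9]
ee_rot: [-0.611, 0.792, -0.001, 0.0]
contact_force: [-2.4, 1.5, 5.0]
gripper_width: 59.1
grasp_force: 66.6
```

servo_tool([
  [[60,0,0,0,0,0,0],[20,0,0,0,0,0,0],[20,0,0,0,0,0,0],[20,0,0,-0.005,0,0,0],[20,0,0,-0.02,0,0,0],[20,0,0,-0.04,0,0,0],[20,0,0,-0.04,0,0,0],[20,0,0,-0.03,0,0,0],[20,-0.04,0,0,0,0,0],[20,-0.04,0,0,0,0,0]],
])

```text
clock: 24.37
position: [590.4, -34.4, 188.2]
ee_rot: [-0.609, 0.793, -0.003, 0.003]
contact_force: [0.7, 0.5, 0.1]
gripper_width: 78.5
grasp_force: 0.0
```

servo_tool([
  [[20,-0.04,0,0,0,0,0],[20,-0.04,0,0,0,0,0],[20,-0.04,0,0,0,0,0],[20,-0.04,0,0,0,0,0],[20,0,0,0,0,0,0],[20,0,0,0,0,0,0],[20,0,0,0,0,0,0]],
])

```text
clock: 24.95
position: [629.5, 120.9, 184.2]
ee_rot: [-0.611, 0.792, -0.001, -0.0]
contact_force: [-0.3, -0.6, 0.6]
gripper_width: 78.8
grasp_force: 0.0
```

Run:
```python
from lib import *
st();t=cams.get_image("top");s=cams.get_image("side")
print("caps top",rect(t,mask(t,"green",(335,430,175,240)),79,False)); print("caps side",rect(s,mask(s,"green",(325,420,215,310)),79,False))
print("blue side px",mask(s,"blue",(320,420,230,320)).sum()//255)
print("orange",rect(t,mask(t,"orange",(105,195,262,292)),68))
print("yellow",rect(t,mask(t,"white",(430,515,170,222)),32))
print("red px",mask(t,"red",(345,420,190,240)).sum()//255)
```

```text
24.95 [629.5 120.9 184.2] zdir [ 0.    -0.002 -1.   ] xyaw -104.73 j [ 0.44  0.45 -0.02  0.   -1.11 -0.7 ] F [-0.3 -0.6  0.6] w 78.8 0.0
caps top [ 568.6 -109.6  103.4   41.1   75.9]
caps side [569.3 -55.7 215.6  63.9 -89.4]
blue side px 10Traceback (most recent call last):
  File "<stdin>", line 5, in <module>
  File "lib.py", line 22, in rect
    p=max(cv2.findContours(m,0,1)[0],key=cv2.contourArea)[:,0] if big else pts(m)
      ~~~^^^^^^^^^^^^^^^^^^^^^^^^^^^^^^^^^^^^^^^^^^^^^^^^
ValueError: max() iterable argument is empty
```

Run:
```python
from lib import *
s=cams.get_image("side"); h=cv2.cvtColor(s["frame"],cv2.COLOR_BGR2HSV)
a=np.radians(-14.8);Q=np.array([[np.cos(a),-np.sin(a)],[np.sin(a),np.cos(a)]])
for y in (-30,0,30):
    for z in (24,38,41,44,47,50,64):
        u=proj(s,[*(np.array([569,-111])+Q@np.array([-30,y])),z])[0].round().astype(int); print(y,z,u,h[u[1],u[0]])
print("caps side",rect(s,mask(s,"green",(335,400,225,300)),79,False))
print("orange side px",mask(s,"orange",(195,235,150,215)).sum()//255)
s0=cv2.imread("pics/side0.png"); df=cv2.absdiff(s0,s["frame"]).max(2)>60
print("orange before",mask({"frame":s0},"orange",(195,235,150,215)).sum()//255)
for n,(x0,x1,y0,y1) in dict(yellow=(410,485,290,345),brown=(255,330,312,358),pink=(288,368,386,432),bowl=(425,485,228,275),jar=(372,410,180,228),bottle=(330,364,130,200),scanner=(268,330,150,175)).items(): print(n,df[y0:y1,x0:x1].mean().round(3))
```

```text
-30 24 [361 289] [19 28 99]
-30 38 [361 284] [15 33 93]
-30 41 [361 283] [15 28 92]
-30 44 [361 282] [10 18 87]
-30 47 [361 281] [130   9  86]
-30 50 [361 280] [120  19  94]
-30 64 [362 275] [15 33 94]
0 24 [354 279] [ 18  29 107]
0 38 [354 275] [16 31 90]
0 41 [355 274] [17 21 85]
0 44 [355 273] [ 0  9 81]
0 47 [355 272] [114  16  79]
0 50 [355 271] [114  54  76]
0 64 [355 266] [20 25 92]
30 24 [348 270] [16 36 92]
30 38 [348 266] [18 36 91]
30 41 [348 265] [15 30 85]
30 44 [348 264] [17 23 76]
30 47 [348 263] [120  15  68]
30 50 [348 262] [113  49  67]
30 64 [349 257] [16 34 97]
caps side [576.3 -76.2 174.   47.2  79.7]
orange side px 139
orange before 116
yellow 0.0
brown 0.0
pink 0.0
bowl 0.0
jar 0.0
bottle 0.033
scanner 0.017
```

```bash
python3 -c "
from bench import ticket
print(ticket.job_done())"
```

```text
the job is handed in; nothing more can be done
None
```

I handed the job in at about 25 s (verdict not shown): the blue sheet was laid on the mat, let go and re-gripped, and now lies flat on the red carrier, with the green carrier on top between the posts; nothing else looked moved, but I viewed 11 pictures, one over the limit of 10.

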